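Hang a test panel on the drying arm and lock the arm one hole longer

TASK

Take the spray-test panel by its hanger off the small stand, hook it over the bare rod of the drying arm near the end of the square tube, and slide it along the rod, without lifting it off again, up to the collar at the tip. Then let go of it, pull up the lock plunger on the arm's sleeve, slide the section out by exactly one hole and let the pin drop fully home in that hole. Finish while still gripping the plunger knob with the pin home; the panel must still hang at the collar, and the other things on the bench stay where they are.

Things in the scene. Friction and masses are not known exactly. Their poses are not given: they have to be found in the camera images.
- hanger_grip (a point): Centre of the grip tab on top of the hanger: an upright grey block 12 mm (its x) by 24 mm (its y) by 42 mm tall (its z), standing on the hanger's 6 mm thick bridge, whose top is 21 mm below this point. The hanger weighs 0.1 to 0.2 kg and starts hanging on the bar of a small stand; lift it straight up to take it off. It keeps upright while hanging.
- hanger_seat (a point): Middle of the bridge's underside, 27 mm below hanger_grip, same axes; it rests on the rod. The hook below is 26 mm wide (x -13 to +13 mm), open at the bottom. Its lip at -x reaches 50 mm down and flares to x = -27 mm; the leg at +x bears a flat metal panel (x 19 to 22 mm, 64 mm wide in y) whose lower edge is 95 mm below this point. Bridge and hook are 24 mm long in y.
- stand: Small fixed stand, origin under the bar at bench level, z up. Its level bar (16 mm thick, along y, axis 115 mm above the bench, y from -42 to +45 mm) carries the hanger at the start; the post at y = 45 to 59 mm rises to 128 mm.
- collar_face (a point): Centre, on the rod's axis, of the inner face of the collar (32 mm across) near the arm's tip; y points along the rod outward, z up. The rod is 16 mm thick, axis 125 mm above the bench, bare for 120 mm on the -y side up to the square tube. It moves with the section. The hanger goes on with its y along the rod, either way round; touching the collar, its seat is 12 mm on the -y side of this point.
- knob_centre (a point): Centre of the black plunger knob, an upright cylinder 26 mm across and 36 mm tall on the sleeve round the square tube; 196 mm above the bench with the pin home, its underside then 13 mm above a 22 mm wide steel barrel. Axes as collar_face, which is 270 mm away along +y. Pull it straight up to draw the pin; moving it along y moves the whole section.
- next_hole (a point): Mouth of the wanted hole, in the top of the fixed square tube (40 mm wide, 30 mm tall, 220 mm long, its middle here), 140 mm above the bench. Axes as collar_face. Holes are 40 mm apart along y and 12 mm wide; the pin starts in the hole at -40 mm, and a further hole at +40 mm is not wanted.
- section (a joint): How far the section (sleeve, plunger, rod, collar) is slid out along y, in m: about 0 at the start, 0.040 at the next hole, stops at -0.006 and 0.088. About 3 N of friction. While the pin is in a hole it is held, with about 2 mm of play either way.
- plunger (a joint): How far the plunger is drawn up, in m: 0 is fully home, 0.016 the stop. The round-ended pin, 8 mm thick, is clear of the hole from 0.009. A spring pulls it down with about 4.5 N when home and 8 N when drawn; resting on the tube between holes it reads about 0.009.
- sanding_block: Bystander: dark sanding block, 60 x 111 x 27 mm, lying near or under the rod.
- tape_roll: Bystander: roll of cream tape lying flat, 100 mm across, 24 mm tall.
- mix_cup: Bystander: clear mixing cup, 71 mm across, 94 mm tall. Behind the arm, on the right.
- dark_bottle: Bystander: small dark bottle, 57 mm across, 128 mm tall, behind the arm.
- tin_plain: Bystander: small tin, 68 mm across, 60 mm tall, behind the stand.
Not all that is in view belongs to the job. Leave any red look-alike of the part that bears hanger_grip alone.

How it is judged:
By the outcome, as a careful person would: the job done as asked, in the order asked, and still so for the second after the job is handed in, while the arm keeps its last pose, push and grip.
It also fails if it takes over 54 s, if anything falls off the work surface, if the arm or the gripper's body presses on something with over 40 N, if the wrist force passes 120 N, or if a joint passes its speed limit or range.

ROBOT

A 6-joint arm with a two-finger parallel gripper is mounted at the origin on a cart in front of the work surface, level with it; the furniture and walls round the work are solid. World frame = base frame: x ahead of the robot, y to its left, z up, the work surface at z = 0. Lengths are in mm, angles in rad, forces in N, time in s.
With the tool pointing down it reaches from about 350 to 775 mm from the base axis. Payload 7.3 kg.
Tool frame: the origin (TCP) lies on the front face of the gripper's body, between the roots of the fingers; the fingertips stand 66 mm ahead of it and the grasp point (between the pads) lies 47 mm ahead of it (bot.tip_extent is the distance from the TCP to the fingertips, in mm); z points along the fingers, y is the line along which they close (so a half turn about z gives the same grasp; the last joint's range is limited). The gripper opens to 92 mm and grips with 3 to 60 N. Pads are 19 mm wide; open, the fingers measure 130 mm over their backs; the gripper's body (75 mm by 190 mm) begins 47 mm behind the grasp point.
Start: joints at [-1.46, 0.342, 1.524, -0, 1.275, -0.146], TCP at [133.364, -507.792, 292.241] pointing down, gripper open.
Joint ranges: [-2.53, 2.53], [-0.77, 2.02], [0.04, 2.7], [-1, 4.14], [0.28, 2.66], [-3.11, 3.11]. Speed limits (rad/s): [2.57, 2.57, 3.14, 3.14, 3.14, 3.14].

INTERFACE

Orientations are given as [roll, pitch, yaw] about the fixed x, y, z axes, in that order (R = Rz(yaw) Ry(pitch) Rx(roll)).
In Python, from plant import readout, viewer, order, bot gives the robot as it stands.
- The arm moves only by the shell command python3 -m creep 'ROWS'. ROWS is text: rows parted by semicolons, each of 7 numbers parted by spaces: the shift along the world's x, y, z in m, then the turn, a rotation vector about the world's x, y, z in rad, then the opening in per cent of the stroke, from 0 (shut) to 100 (fully open). A call has 1 to 8 rows; each row shifts and turns the commanded pose from where the row before left it; what a row does not reach is not made up. A row lasts 1/12 s, in which the tool goes at most 41.7 mm and 7.16 degrees, less where a joint would pass 70% of its speed; a pose out of reach is approached as far as the arm can. A call is refused whole if a number of a shift passes 0.0417 or a number of a turn 0.125, either way. A call with a gripper value outside its range is refused whole. The fingers move at their own pace and stop on an object; the grip force is fixed at half the most. Time passes only in rows, so rows that do not move let the fingers close. It gives the time, the measured TCP pose, the force, the opening and the grip force at its end, in the units of the state.
- readout.get_obs(): the state, without advancing time (a new reading comes with each control period).
- viewer.capture(name): name is "scene" or "top"; returns the picture (480x640x3 uint8, red, green, blue); there is no depth.
- viewer.camera_info(name): a dict with "fx", "fy", "cx", "cy" (pixels), "D" ([k1, k2, p1, p2, k3] as OpenCV has them; the pictures are not rectified), "origin" and "rotation" of the camera in the world. Camera axes: x right, y up, looking along -z (the intrinsics and any distortion apply to the point x, -y, -z); pixel columns grow to the right and rows downward; lengths in mm; the calibration is good to about 2 mm. A picture is of the moment at which its call begins. camera_info takes no time and is no camera call.
- order.close_job(): hands the job in; it is judged then, once.
The state is a dict: "time": time; "joint_positions": joint angles; "dq": joint speeds; "tau": joint torques, N m; "tool_pos": TCP position; "tcp_rot": TCP orientation; "contact_force": force on the tool from outside, world axes, zero at the start; "moment": the same for the moment, N m; "grip_width": finger opening in mm; "finger_force": force on a finger pad.
Only numpy, scipy, OpenCV 4.12 (cv2) and the standard library are available. Lean on these libraries where they do the work, as an engineer would, in place of code of your own. Each camera call takes 0.05 s, during which the arm holds its last target. There are 200 camera calls.

## Working session

There is one attempt and no reset: what is moved stays moved. The work goes in short steps, Python scripts to look and compute and a shell command to move; the robot and the scene stay as the last step left them, time stands still between calls to the robot, and variables do not carry over. Pictures are saved under pics/ and viewed, at most 10 in all, crops included, and the job is handed in when it is done.

```bash
mkdir -p pics; ls; python3 - <<'E'
from plant import readout, viewer, order, bot
import cv2
print(readout.get_obs())
for n in("scene","top"):
    print(n,viewer.camera_info(n))
    cv2.imwrite(f"pics/{n}0.png",viewer.capture(n)[:,:,::-1])
E
```

```text
pics
{'time': 0.0, 'joint_positions': array([-1.46001705e+00,  3.42693195e-01,  1.52505825e+00, -2.49803257e-05,
        1.27538788e+00, -1.45994669e-01]), 'dq': array([ 0.00053876,  0.00104442, -0.00038228,  0.00052375,  0.00011772,
        0.00028447]), 'tau': array([-1.39109776e-03, -4.31244743e+01, -2.44221014e+01,  7.17408629e-02,
        5.59722050e-02, -1.22295064e-04]), 'tool_pos': array([ 133.31194083, -507.45697875,  291.54582201]), 'tcp_rot': array([-3.14005896e+00, -2.01371103e-04,  2.56781083e-01]), 'contact_force': array([ 0.39984598,  0.69715934, -0.13756078]), 'moment': array([ 0.01870711, -0.00615053, -0.07222559]), 'finger_force': 0.0, 'grip_width': 92.03974311693845}
scene {'fx': 534.1662991624726, 'fy': 534.1662991624726, 'cx': 312.76234972561974, 'cy': 243.0789738511161, 'D': array([0.02385164, 0.        , 0.        , 0.        , 0.        ]), 'origin': array([-455.39225418,  468.58675148, 1066.90249699]), 'rotation': array([ 0.86174599,  0.01338513, -2.0238247 ])}
top {'fx': 619.7163819607617, 'fy': 619.7163819607617, 'cx': 321.3770665774242, 'cy': 241.68272485903108, 'D': array([0.01668999, 0.        , 0.        , 0.        , 0.        ]), 'origin': array([ 216.32406995,  -11.00512536, 1744.4830176 ]), 'rotation': array([ 1.90395739e-01,  8.71415814e-04, -1.56339274e+00])}
```

View pics/scene0.png

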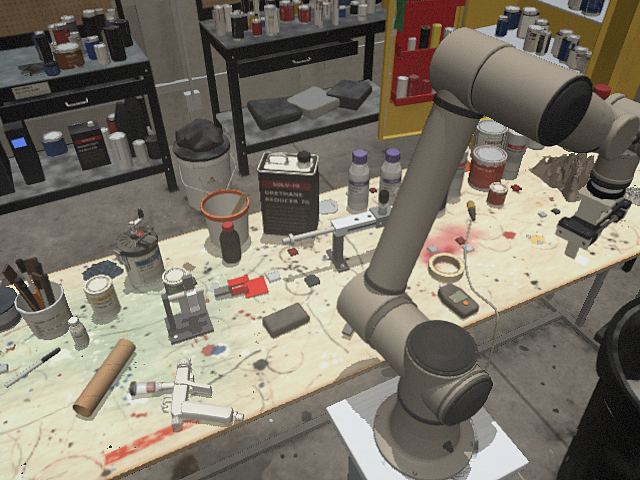

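View pics/top0.png

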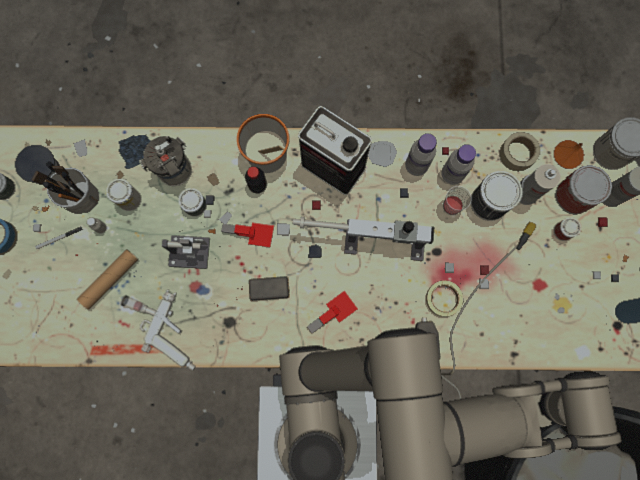

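The scene view shows the stand with its hanger near (188,308), and the arm from the rod tip (292,240) to the knob (383,195). In the top view the stand is at (186,250), the rod tip at about (300,223) and the knob at (407,228). Red look-alikes are at (255,232) and (340,305). I'll zoom in on the stand and the arm.

```bash
python3 - <<'E'
import cv2,numpy as np
a=cv2.imread("pics/top0.png");b=cv2.imread("pics/scene0.png")
r=lambda i,x,y,w,h,W,H:cv2.resize(i[y:y+h,x:x+w],(W,H),interpolation=cv2.INTER_CUBIC)
# top: stand crop 5x, arm crop 5x ; scene: stand, arm
o=np.zeros((600,800,3),np.uint8)
o[:300,:300]=r(a,160,225,50,50,300,300)
o[:300,300:800]=r(a,285,205,160,60,500,188)[:,:].copy() if 0 else cv2.copyMakeBorder(r(a,285,205,160,60,500,188),0,112,0,0,cv2.BORDER_CONSTANT)
o[300:,:300]=r(b,155,265,70,70,300,300)
o[300:,300:]=cv2.copyMakeBorder(r(b,280,180,120,72,500,300),0,0,0,0,cv2.BORDER_CONSTANT)
cv2.imwrite("pics/crop0.png",o)
E
```

```text
(no output)
```

View pics/crop0.png

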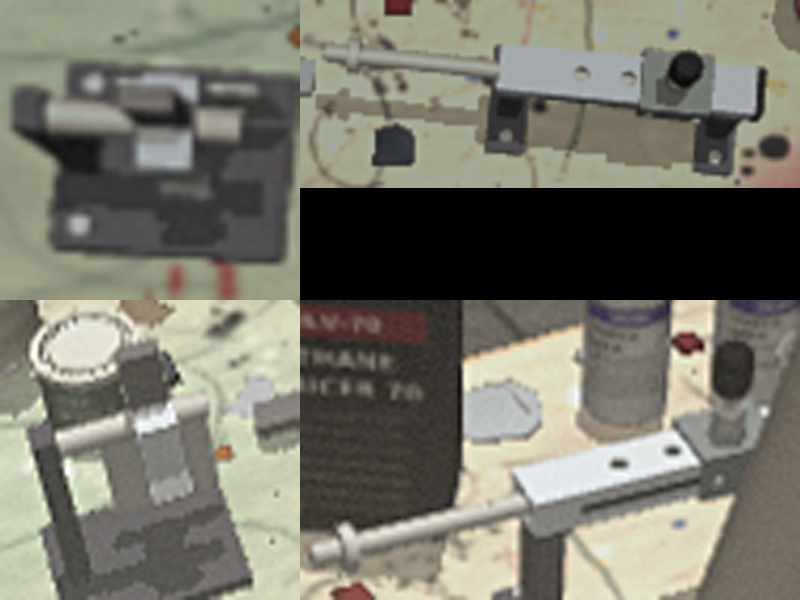

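The top crop shows the tab top at top-view px (184.5,240.7). The bar runs from (168,244.5) to (200,246.2), with the post on its left (+y). The lip faces the robot (-x) and the panel is behind. The rod starts at (348,226.8), the collar is at about (304,222.6), the knob top at (409.2,226), and the holes at (375.6,228.4) and (390,230). Next I cast rays.

```bash
cat > h.py <<'E'
import numpy as np,cv2
from scipy.spatial.transform import Rotation as Ro
from plant import readout, viewer
def ray(n,p):
    c=viewer.camera_info(n);K=np.array([[c['fx'],0,c['cx']],[0,c['fy'],c['cy']],[0,0,1]])
    u=cv2.undistortPoints(np.array([[p]],float),K,c['D'])[0,0]
    return c['origin'],Ro.from_euler('xyz',c['rotation']).apply([u[0],-u[1],-1])
def plane(n,p,z):
    o,d=ray(n,p);return (o+d*(z-o[2])/d[2]).round(1)
def tri(p,q):
    (a,d),(b,e)=ray('top',p),ray('scene',q)
    s=np.linalg.lstsq(np.c_[d,-e],b-a,rcond=None)[0];A=a+d*s[0];B=b+e*s[1]
    return ((A+B)/2).round(1),np.linalg.norm(A-B).round(1)
E
python3 - <<'E'
from h import *
T=lambda p,z:plane('top',p,z)
print('tabtop',T((184.5,240.7),171),plane('scene',(187.7,282.5),150))
print('bar',T((168,244.5),115),T((200,246.2),115))
print('rod',T((348,226.8),125),T((304.2,222.6),125))
print('knob',T((409.2,226.1),214),plane('scene',(383.7,197.3),196))
print('holes',T((375.6,228.4),140),T((390,230),140))
sc=lambda x,y:(280+(x-300)/4.1667,180+(y-300)/4.1667)
print('holes s',plane('scene',sc(620,463),140),plane('scene',sc(673,451),140))
print('rod s',plane('scene',sc(522,507),125),plane('scene',sc(357,545),125))
ss=lambda x,y:(155+x/4.2857,265+(y-300)/4.2857)
print('bar s',plane('scene',ss(58,442),115),plane('scene',ss(205,405),115))
print('tabtop s',plane('scene',ss(138,347),171))
# masks: tube holes / tab in top
im=cv2.imread('pics/top0.png')
g=cv2.cvtColor(im,cv2.COLOR_BGR2GRAY)
print(g[218:238,398:420])
print(g[234:254,176:194])
E
```

```text
tabtop [519.6 346.4 171. ] [516.1 348.1 150. ]
bar [519.7 402.7 115. ] [515.7 317.1 115. ]
rod [569.5 -78.2 125. ] [580.1  39.1 125. ]
knob [ 553. -229.  214.] [ 549.  -226.1  196. ]
holes [ 562.4 -150.6  140. ] [ 558.3 -188.6  140. ]
holes s [ 558.6 -148.7  140. ] [ 553.8 -187.2  140. ]
rod s [563.1 -76.8 125. ] [577.2  38.  125. ]
bar s [521.3 400.6 115. ] [512.  316.6 115. ]
tabtop s [516.2 345.7 171. ]
[[164 163 162 164 162 161 162 165 166 166 163 165 164 165 163 166 164 164
  161 163 161 160]
 [162 165 163 162 163 163 164 165 165 163 164 162 164 165 164 163 162 162
  161 159 160 158]
 [144 143 139 162 163 165 162 164 164 165 164 146 166 166 167 163 161 160
  159 158 160 158]
 [125 128 122 130 139 138 134 127 109  87  83  73  93 109 165 166 164 160
  161 159 160 158]
 [118 120 119 119 122 123 117  83  47  35  33  31  40  49  99 136 133 128
  136 146 162 161]
 [119 118 119 120 124 120  71  39  31  33  31  34  35  30  44  83 118 116
  118 130 161 163]
 [120 120 119 124 124  98  34  23  39  38  36  37  38  36  31  57 120 118
  113 126 165 163]
 [119 120 119 122 118  63  23  22  36  
[... 1971 characters left out ...]
 37  32  28  49 109 160]
 [150 151 152 154 155 133  76  44  39  39  38  39  40  34  32  47 104 165]
 [122 124 121 125 130 124 100 111 106 106 105 106  97  80  85  92 100 153]
 [ 68  75  78  78  83  83  91 127 134 135 134 135 132 130 142 147  88 128]
 [ 38  59  75  74  73  74  99 137 139 136 140 137 136 145 167 157  66  73]
 [ 37  61  79  79  78  76 111 167 167 164 163 163 163 164 173 157  63  46]
 [ 46  72  83  79  79  74 109 172 172 169 170 170 169 171 172 158  65  50]
 [ 44  72  82  81  78  76 113 173 174 171 170 171 171 171 171 145  66  59]
 [ 43  73  83  81  80  79 101 143 152 155 155 159 173 173 170 141  71  59]
 [ 37  59  64  67  79  78  81  93  94  91  90  91  98 100 100  87  65  62]]
```

```bash
python3 -m creep '0.035 0 0.02 0 0 0 100;0.035 0 0.02 0 0 0 100;0.035 0 0.02 0 0 0 100;0.035 0 0.02 0 0 0 100' 
python3 -m creep '0.0102 0.0356 0 0 0 0.1 100;0.0102 0.0356 0 0 0 0.1 100;0.0102 0.0356 0 0 0 0.1 100;0.0102 0.0356 0 0 0 0.1 100;0.0102 0.0356 0 0 0 0.1 100;0.0102 0.0356 0 0 0 0.1 100;0.0102 0.0356 0 0 0 0.1 100;0.0102 0.0356 0 0 0 0.1 100'
python3 -m creep '0.0102 0.0356 0 0 0 0.1 100;0.0102 0.0356 0 0 0 0.1 100;0.0102 0.0356 0 0 0 0.1 100;0.0102 0.0356 0 0 0 0.1 100;0.0102 0.0356 0 0 0 0.04 100;0.0102 0.0356 0 0 0 0 100;0.0102 0.0356 0 0 0 0 100;0.0102 0.0356 0 0 0 0 100'
python3 -m creep '0.0102 0.0356 0 0 0 0 100;0.0102 0.0356 0 0 0 0 100;0.0102 0.0356 0 0 0 0 100;0.0102 0.0356 0 0 0 0 100;0.0102 0.0356 0 0 0 0 100;0.0102 0.0356 0 0 0 0 100;0.0102 0.0356 0 0 0 0 100;0.0102 0.0356 0 0 0 0 100'
python3 -m creep '0 0 0 0 0 0 100;0 0 0 0 0 0 100'
```

```text
time: 0.43
tool_pos: [274.6, -507.4, 372.8]
tcp_rot: [-3.141, 0.0, 0.256]
contact_force: [0.4, -0.5, -0.9]
grip_width: 91.8
finger_force: 0.0
time: 1.1
tool_pos: [354.9, -221.1, 372.0]
tcp_rot: [-3.141, -0.0, 1.061]
contact_force: [0.1, -0.2, 0.3]
grip_width: 91.7
finger_force: 0.0
time: 1.77
tool_pos: [436.5, 63.8, 372.1]
tcp_rot: [-3.141, 0.0, 1.497]
contact_force: [-0.4, 0.1, 0.1]
grip_width: 92.0
finger_force: 0.0
time: 2.43
tool_pos: [518.1, 348.5, 371.7]
tcp_rot: [-3.141, 0.001, 1.497]
contact_force: [0.6, -0.2, -0.1]
grip_width: 91.7
finger_force: 0.0
time: 2.6
tool_pos: [518.0, 348.3, 370.3]
tcp_rot: [-3.139, 0.002, 1.499]
contact_force: [0.1, -0.4, -0.4]
grip_width: 92.0
finger_force: 0.0
```

```bash
python3 -m creep '0 -0.001 -0.035 0 0 0 100;0 -0.001 -0.035 0 0 0 100;0 0 -0.035 0 0 0 60;0 0 -0.03 0 0 0 60;0 0 -0.015 0 0 0 60;0 0 -0.01 0 0 0 60;0 0 -0.009 0 0 0 60;0 0 0 0 0 0 60' && python3 - <<'E'
from h import *
a=viewer.capture('scene')[:,:,::-1];b=viewer.capture('top')[:,:,::-1]
o=np.hstack([cv2.resize(a[240:360,130:250],(400,400),interpolation=2),cv2.resize(b[190:290,140:240],(400,400),interpolation=2)])
cv2.imwrite('pics/g1.png',o)
E
```

```text
time: 3.27
tool_pos: [517.9, 343.8, 202.3]
tcp_rot: [-3.14, 0.001, 1.496]
contact_force: [-0.3, -0.4, 0.3]
grip_width: 57.4
finger_force: 0.0
```

View pics/g1.png

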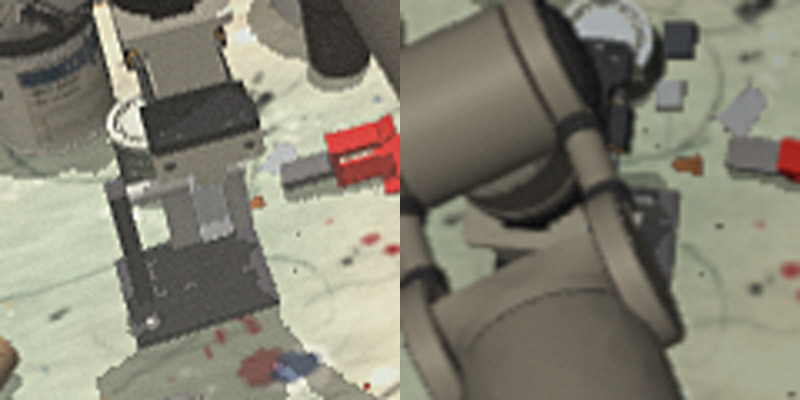

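The gripper stands astride the tab, and the lip is visible below it at crop (213,222), with its lower edge at (215,235). I'll close and lift.

```bash
python3 - <<'E'
from h import *
print(plane('scene',(130+215*.3,240+235*.3),73))
E
python3 -m creep '0 0 0 0 0 0 30;0 0 0 0 0 0 5;0 0 0 0 0 0 0;0 0 0 0 0 0 0;0 0 0 0 0 0 0;0 0 0 0 0 0 0;0 0 0 0 0 0 0;0 0 0 0 0 0 0'
```

```text
[493.1 350.2  73. ]
time: 4.03
tool_pos: [518.3, 344.7, 203.3]
tcp_rot: [3.141, -0.0, 1.497]
contact_force: [0.0, 0.3, 0.7]
grip_width: 11.7
finger_force: 30.0
```

```bash
python3 -m creep '0 0 0.008 0 0 0 0;0 0 0.017 0 0 0 0;0 0 0.02 0 0 0 0;0 0 0.02 0 0 0 0;0 0 0.02 0 0 0 0;0 0 0.02 0 0 0 0;0 0 0.015 0 0 0 0;0 0 0.005 0 0 -0.029 0'
python3 -m creep '0.002 -0.012 0 0 0 0 0;0.004 -0.025 0 0 0 0 0;0.005 -0.035 0 0 0 0 0;0.005 -0.035 0 0 0 0 0;0.005 -0.035 0 0 0 0 0;0.005 -0.035 0 0 0 0 0;0.005 -0.035 0 0 0 0 0;0.005 -0.035 0 0 0 0 0'
python3 -m creep '0.005 -0.035 0 0 0 0 0;0.005 -0.035 0 0 0 0 0;0.004 -0.03 0 0 0 0 0;0.002 -0.02 0 0 0 0 0;0.001 -0.01 0 0 0 0 0;0 -0.005 0 0 0 0 0;0 0 0 0 0 0 0;0 0 0 0 0 0 0'
python3 - <<'E'
from h import *
a=viewer.capture('scene')[:,:,::-1];b=viewer.capture('top')[:,:,::-1]
o=np.hstack([cv2.resize(a[150:290,260:400],(400,400),interpolation=2),cv2.resize(b[170:270,270:370],(400,400),interpolation=2)])
cv2.imwrite('pics/g2.png',o)
E
```

```text
time: 4.7
tool_pos: [518.5, 344.9, 331.7]
tcp_rot: [3.138, -0.002, 1.468]
contact_force: [0.0, -1.1, -1.6]
grip_width: 11.9
finger_force: 30.0
time: 5.37
tool_pos: [553.5, 95.1, 327.7]
tcp_rot: [-3.14, 0.001, 1.468]
contact_force: [0.6, -0.2, -1.3]
grip_width: 11.8
finger_force: 30.0
time: 6.03
tool_pos: [570.9, -36.6, 328.1]
tcp_rot: [-3.141, -0.001, 1.468]
contact_force: [0.5, 0.6, -1.8]
grip_width: 11.9
finger_force: 30.0
```

View pics/g2.png

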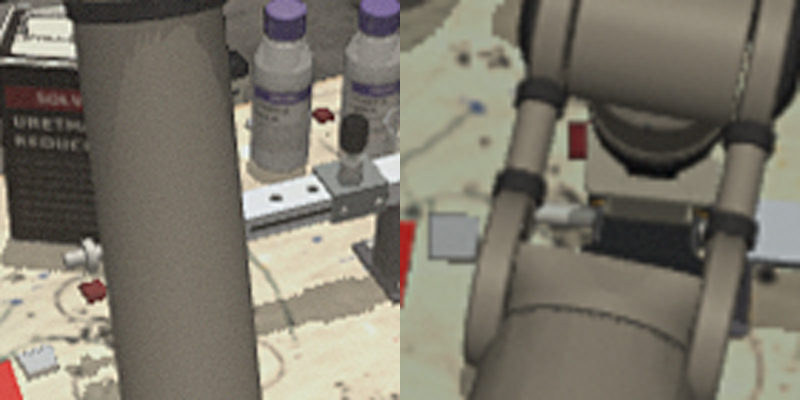

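The arm hides the rod from both cameras here. The lip flares and the panel has 11 mm of room, so I'll go down by feel.

```bash
python3 -m creep '0 0 -0.015 0 0 0 0;0 0 -0.02 0 0 0 0;0 0 -0.02 0 0 0 0;0 0 -0.005 0 0 0 0;0 0 0 0 0 0 0'
python3 -m creep '0 0 -0.006 0 0 0 0;0 0 -0.006 0 0 0 0;0 0 -0.006 0 0 0 0;0 0 0 0 0 0 0'
python3 -m creep '0 0 -0.006 0 0 0 0;0 0 -0.006 0 0 0 0;0 0 0 0 0 0 0'
```

```text
time: 6.55
tool_pos: [570.5, -36.3, 266.9]
tcp_rot: [-3.138, -0.0, 1.469]
contact_force: [-0.8, 0.2, -1.3]
grip_width: 11.5
finger_force: 30.0
time: 6.88
tool_pos: [570.8, -37.3, 249.4]
tcp_rot: [-3.14, -0.0, 1.468]
contact_force: [-0.7, -0.4, -1.7]
grip_width: 11.9
finger_force: 30.0
time: 7.13
tool_pos: [570.7, -37.4, 236.9]
tcp_rot: [-3.14, -0.0, 1.468]
contact_force: [-0.3, 0.8, -1.3]
grip_width: 12.1
finger_force: 30.0
```

```bash
python3 -m creep '0 0 -0.006 0 0 0 0;0 0 -0.006 0 0 0 0;0 0 -0.004 0 0 0 0;0 0 0 0 0 0 0;0 0 0 0 0 0 0'
for s in 1 ; do python3 -m creep '0 0 -0.003 0 0 0 0;0 0 0 0 0 0 0;0 0 0 0 0 0 0' ; done
python3 -m creep '0 0 -0.003 0 0 0 0;0 0 0 0 0 0 0;0 0 0 0 0 0 0'
```

```text
time: 7.55
tool_pos: [571.1, -37.4, 221.9]
tcp_rot: [-3.141, -0.0, 1.468]
contact_force: [0.6, -0.7, -1.2]
grip_width: 12.2
finger_force: 30.0
time: 7.8
tool_pos: [571.1, -37.4, 219.2]
tcp_rot: [3.142, 0.0, 1.468]
contact_force: [0.2, 0.1, -1.4]
grip_width: 12.1
finger_force: 30.0
time: 8.05
tool_pos: [571.1, -37.4, 216.1]
tcp_rot: [-3.141, -0.0, 1.468]
contact_force: [-0.2, -1.4, -0.9]
grip_width: 11.9
finger_force: 30.0
```

```bash
python3 -m creep '0 0 -0.002 0 0 0 0;0 0 0 0 0 0 0;0 0 0 0 0 0 0'
python3 -m creep '0.003 0 0 0 0 0 0;0 0 0 0 0 0 0;0 0 0 0 0 0 0'
python3 -m creep '-0.006 0 0 0 0 0 0;0 0 0 0 0 0 0;0 0 0 0 0 0 0'
python3 -m creep '0.003 0 0 0 0 0 0;0 0 0 0 0 0 0;0 0 0 0 0 0 0'
python3 -m creep '0 0 -0.001 0 0 0 0;0 0 0 0 0 0 0;0 0 0 0 0 0 0'
```

```text
time: 8.3
tool_pos: [571.1, -37.4, 214.1]
tcp_rot: [-3.141, 0.0, 1.468]
contact_force: [-0.4, -0.3, -2.0]
grip_width: 11.8
finger_force: 30.0
time: 8.55
tool_pos: [574.4, -37.4, 214.3]
tcp_rot: [3.141, 0.0, 1.468]
contact_force: [0.5, 0.1, -1.4]
grip_width: 11.8
finger_force: 30.0
time: 8.8
tool_pos: [569.0, -37.5, 214.7]
tcp_rot: [3.138, 0.0, 1.468]
contact_force: [5.4, -0.4, -3.5]
grip_width: 12.0
finger_force: 30.0
time: 9.05
tool_pos: [570.8, -37.4, 214.1]
tcp_rot: [-3.141, 0.0, 1.468]
contact_force: [0.3, 0.2, -2.1]
grip_width: 12.0
finger_force: 30.0
time: 9.3
tool_pos: [570.9, -37.4, 213.3]
tcp_rot: [-3.141, 0.0, 1.468]
contact_force: [-0.4, 0.0, 0.1]
grip_width: 11.9
finger_force: 30.0
```

```bash
python3 -m creep '0.003 0 -0.001 0 0 0 0;0 0 0 0 0 0 0;0 0 0 0 0 0 0'
python3 -m creep '0.0003 0.003 0 0 0 0 0;0.0006 0.006 0 0 0 0 0;0.0008 0.008 0 0 0 0 0;0.0008 0.008 0 0 0 0 0;0.0008 0.008 0 0 0 0 0;0.0005 0.005 0 0 0 0 0;0.0002 0.002 0 0 0 0 0;0 0 0 0 0 0 0'
python3 -m creep '0.0005 0.005 0 0 0 0 0;0.0005 0.005 0 0 0 0 0;0 0 0 0 0 0 0;0 0 0 0 0 0 0'
```

```text
time: 9.55
tool_pos: [573.8, -37.4, 213.2]
tcp_rot: [-3.141, 0.0, 1.468]
contact_force: [-4.8, 0.3, 6.8]
grip_width: 11.2
finger_force: 30.0
time: 10.22
tool_pos: [578.9, 3.2, 213.2]
tcp_rot: [3.139, 0.0, 1.469]
contact_force: [-0.3, -0.9, 6.2]
grip_width: 11.8
finger_force: 30.0
time: 10.55
tool_pos: [579.9, 13.3, 213.2]
tcp_rot: [3.139, -0.0, 1.468]
contact_force: [-0.3, -0.9, 6.3]
grip_width: 11.9
finger_force: 30.0
```

```bash
python3 -m creep '0.0004 0.004 0.0004 0 0 0 0;0.0003 0.003 0 0 0 0 0;0 0 0 0 0 0 0;0 0 0 0 0 0 0'
python3 -m creep '0.0002 0.002 0 0 0 0 0;0 0 0 0 0 0 0;0 0 0 0 0 0 0'
python3 -m creep '0.0001 0.0015 0 0 0 0 0;0 0 0 0 0 0 0;0 0 0 0 0 0 0'
```

```text
time: 10.88
tool_pos: [580.3, 20.3, 213.2]
tcp_rot: [3.14, -0.0, 1.468]
contact_force: [0.7, -0.6, 4.9]
grip_width: 11.8
finger_force: 30.0
time: 11.13
tool_pos: [580.5, 21.9, 213.2]
tcp_rot: [3.14, 0.0, 1.468]
contact_force: [0.2, -2.1, 5.3]
grip_width: 11.8
finger_force: 30.0
time: 11.38
tool_pos: [580.6, 23.3, 213.2]
tcp_rot: [3.14, 0.0, 1.468]
contact_force: [0.1, -2.7, 5.9]
grip_width: 11.9
finger_force: 30.0
```

```bash
python3 - <<'E'
from h import *
a=viewer.capture('scene')[:,:,::-1];b=viewer.capture('top')[:,:,::-1]
o=np.hstack([cv2.resize(a[150:290,260:400],(400,400),interpolation=2),cv2.resize(b[180:280,260:360],(400,400),interpolation=2)])
cv2.imwrite('pics/g3.png',o)
E
```

```text
(no output)
```

View pics/g3.png

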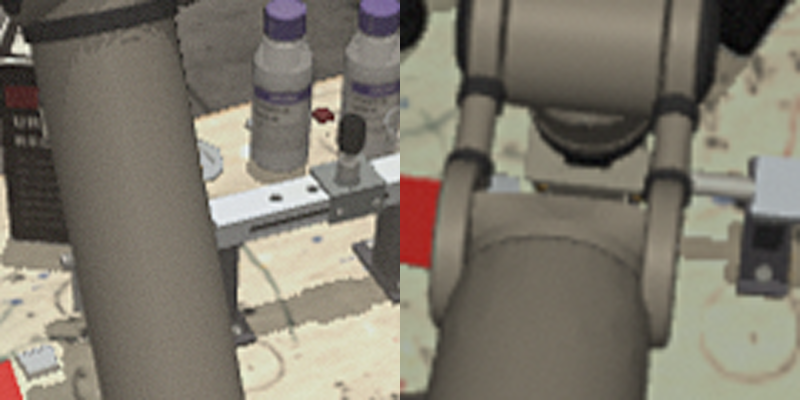

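The collar is hidden by the arm. The knob has shifted about 2 crop px, and a Fy of -2.7 N is close to the section's friction, so the hanger is probably touching. I'll push until it is firm.

```bash
python3 -m creep '0.0001 0.001 0 0 0 0 0;0 0 0 0 0 0 0;0 0 0 0 0 0 0'
python3 -m creep '0.0001 0.001 0 0 0 0 0;0 0 0 0 0 0 0;0 0 0 0 0 0 0'
python3 -m creep '0.0001 0.001 0 0 0 0 0;0 0 0 0 0 0 0;0 0 0 0 0 0 0'
```

```text
time: 11.73
tool_pos: [580.7, 24.2, 213.2]
tcp_rot: [3.14, 0.001, 1.468]
contact_force: [-0.5, -2.4, 5.2]
grip_width: 12.0
finger_force: 30.0
time: 11.98
tool_pos: [580.8, 25.2, 213.2]
tcp_rot: [3.14, 0.001, 1.468]
contact_force: [0.0, -2.7, 6.4]
grip_width: 11.6
finger_force: 30.0
time: 12.23
tool_pos: [580.9, 26.1, 213.2]
tcp_rot: [3.14, 0.001, 1.468]
contact_force: [-0.8, -2.6, 6.5]
grip_width: 11.6
finger_force: 30.0
```

```bash
python3 -m creep '0.0001 0.001 0 0 0 0 0;0 0 0 0 0 0 0;0 0 0 0 0 0 0'
python3 -m creep '0.0001 0.001 0 0 0 0 0;0 0 0 0 0 0 0;0 0 0 0 0 0 0'
python3 - <<'E'
from h import *
for n,f in(('scene','pics/scene0.png'),('top','pics/top0.png')):
    g0=cv2.cvtColor(cv2.imread(f),6);g=cv2.cvtColor(viewer.capture(n),7)
    s=(slice(180,225),slice(365,400)) if n=='scene' else (slice(215,245),slice(395,425))
    for i in(g0,g):
        y,x=np.nonzero(i[s]<50);print(n,len(x),x.mean(),y.mean())
E
```

```text
time: 12.48
tool_pos: [581.0, 27.1, 213.2]
tcp_rot: [3.14, 0.001, 1.468]
contact_force: [-1.2, -3.4, 5.1]
grip_width: 12.2
finger_force: 30.0
time: 12.73
tool_pos: [581.1, 28.0, 213.2]
tcp_rot: [3.14, 0.001, 1.468]
contact_force: [0.4, -5.0, 5.7]
grip_width: 11.6
finger_force: 30.0
scene 67 17.35820895522388 16.850746268656717
scene 47 16.574468085106382 16.76595744680851
top 139 14.467625899280575 17.100719424460433
top 136 13.632352941176471 17.095588235294116
```

Contact is firm and the section has reached the end of its pin play, so the hanger is at the collar. I'll release, rise and go over the knob.

```bash
python3 -m creep '0 -0.0005 0.0005 0 0 0 0;0 0 0 0 0 0 10;0 0 0 0 0 0 30;0 0 0 0 0 0 50;0 0 0 0 0 0 60;0 0 0 0 0 0 60'
python3 -m creep '0 0 0.01 0 0 0 60;0 0 0.02 0 0 0 60;0 0 0.03 0 0 0 60;0 0 0.03 0 0 0 60;0 0 0.03 0 0 0 80'
python3 -m creep '-0.0038 -0.0364 0 0 0 0 100;-0.0038 -0.0364 0 0 0 0 100;-0.0038 -0.0364 0 0 0 0 100;-0.0038 -0.0364 0 0 0 0 100;-0.0038 -0.0364 0 0 0 0 100;-0.0038 -0.0364 0 0 0 0 100;-0.0038 -0.0364 0 0 0 0 100;0 0 0 0 0 0 100'
python3 -m creep '0 0 0 0 0 0 100;0 0 0 0 0 0 100'
python3 - <<'E'
from h import *
a=viewer.capture('scene')[:,:,::-1];b=viewer.capture('top')[:,:,::-1]
cv2.imwrite('pics/s4.png',a);cv2.imwrite('pics/t4.png',b)
o=np.hstack([cv2.resize(a[150:290,260:400],(400,400),interpolation=2),cv2.resize(b[170:270,280:380],(400,400),interpolation=2)])
cv2.imwrite('pics/g4.png',o)
E
```

```text
time: 13.33
tool_pos: [580.4, 28.0, 212.7]
tcp_rot: [-3.14, -0.0, 1.468]
contact_force: [0.5, 0.8, 0.5]
grip_width: 33.9
finger_force: 0.0
time: 13.75
tool_pos: [580.3, 27.7, 335.1]
tcp_rot: [-3.142, -0.0, 1.468]
contact_force: [1.0, -0.8, -0.8]
grip_width: 58.6
finger_force: 0.0
time: 14.42
tool_pos: [552.8, -233.3, 333.4]
tcp_rot: [3.141, 0.003, 1.462]
contact_force: [0.3, 0.6, -1.0]
grip_width: 91.6
finger_force: 0.0
time: 14.58
tool_pos: [554.0, -226.8, 333.5]
tcp_rot: [3.141, -0.001, 1.467]
contact_force: [1.3, 1.0, 0.3]
grip_width: 92.1
finger_force: 0.0
```

View pics/g4.png

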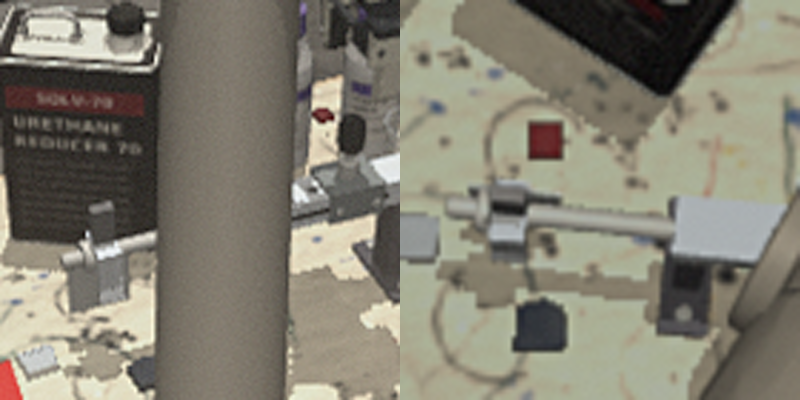

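The panel hangs upright at the collar: the tab is at scene crop (103,225) and the hanger at top crop (508,215), against the collar. Next I lower onto the knob.

```bash
python3 -m creep '0 0 -0.02 0 0 0 100;0 0 -0.025 0 0 0 100;0 0 -0.02 0 0 0 100;0 0 -0.01 0 0 0 100;0 0 -0.01 0 0 0 100;0 0 -0.005 0 0 0 100;0 0 0 0 0 0 100'
python3 -m creep '0 0 0 0 0 0 60;0 0 0 0 0 0 40;0 0 0 0 0 0 36;0 0 0 0 0 0 34;0 0 0 0 0 0 32;0 0 0 0 0 0 31;0 0 0 0 0 0 30;0 0 0 0 0 0 29'
```

```text
time: 15.27
tool_pos: [554.1, -226.7, 242.7]
tcp_rot: [-3.141, -0.0, 1.469]
contact_force: [-0.3, -0.3, -0.1]
grip_width: 91.8
finger_force: 0.0
time: 15.93
tool_pos: [554.1, -227.2, 243.2]
tcp_rot: [3.141, -0.0, 1.468]
contact_force: [-0.2, -0.5, -0.5]
grip_width: 43.3
finger_force: 0.0
```

```bash
python3 -m creep '0 0 0 0 0 0 28;0 0 0 0 0 0 26;0 0 0 0 0 0 24;0 0 0 0 0 0 20;0 0 0 0 0 0 10;0 0 0 0 0 0 0;0 0 0 0 0 0 0;0 0 0 0 0 0 0'
```

```text
time: 16.6
tool_pos: [556.1, -227.4, 243.3]
tcp_rot: [3.136, 0.001, 1.468]
contact_force: [10.1, -1.7, -4.4]
grip_width: 25.1
finger_force: 30.0
```

```bash
python3 -m creep '0.003 0 0 0 0 0 0;0 0 0 0 0 0 0;0 0 0 0 0 0 0'
python3 -m creep '0 0 0.002 0 0 0 0;0 0 0 0 0 0 0;0 0 0 0 0 0 0'
python3 -m creep '0 0 0.003 0 0 0 0;0 0 0 0 0 0 0;0 0 0 0 0 0 0'
```

```text
time: 16.85
tool_pos: [556.8, -227.4, 243.1]
tcp_rot: [-3.141, 0.0, 1.468]
contact_force: [-1.8, -2.7, 1.3]
grip_width: 25.5
finger_force: 30.0
time: 17.1
tool_pos: [556.8, -227.4, 244.6]
tcp_rot: [-3.141, 0.0, 1.468]
contact_force: [-1.7, -3.3, -4.6]
grip_width: 25.1
finger_force: 30.0
time: 17.35
tool_pos: [556.8, -227.3, 248.0]
tcp_rot: [-3.141, 0.0, 1.468]
contact_force: [-2.0, -3.7, -5.3]
grip_width: 25.1
finger_force: 30.0
```

```bash
python3 -m creep '0 0 0.004 0 0 0 0;0 0 0 0 0 0 0;0 0 0 0 0 0 0'
python3 -m creep '0 0 0.004 0 0 0 0;0 0 0 0 0 0 0;0 0 0 0 0 0 0'
```

```text
time: 17.6
tool_pos: [556.8, -227.0, 252.1]
tcp_rot: [-3.141, -0.0, 1.468]
contact_force: [-2.5, -2.9, -7.7]
grip_width: 25.0
finger_force: 30.0
time: 17.85
tool_pos: [556.8, -226.9, 256.1]
tcp_rot: [-3.141, -0.0, 1.468]
contact_force: [-2.6, -1.3, -7.5]
grip_width: 25.1
finger_force: 30.0
```

```bash
python3 -m creep '0 0.0005 0 0 0 0 0;0.0001 0.001 0 0 0 0 0;0.0001 0.0015 0 0 0 0 0;0.0002 0.002 0 0 0 0 0;0.0002 0.002 0 0 0 0 0;0.0002 0.002 0 0 0 0 0;0.0002 0.002 0 0 0 0 0;0.0002 0.002 0 0 0 0 0'
python3 -m creep '0.0002 0.002 0 0 0 0 0;0.0002 0.002 0 0 0 0 0;0.0002 0.002 0 0 0 0 0;0.0002 0.002 0 0 0 0 0;0.0002 0.002 0 0 0 0 0;0.0002 0.002 0 0 0 0 0;0.0002 0.002 0 0 0 0 0;0.0002 0.002 0 0 0 0 0'
python3 -m creep '0.0002 0.002 0 0 0 0 0;0.0002 0.002 0 0 0 0 0;0.0001 0.0015 0 0 0 0 0;0.0001 0.001 0 0 0 0 0;0.0001 0.001 0 0 0 0 0;0 0.0005 0 0 0 0 0;0 0 0 0 0 0 0;0 0 0 0 0 0 0'
```

```text
time: 18.52
tool_pos: [558.1, -213.9, 256.0]
tcp_rot: [-3.141, -0.0, 1.468]
contact_force: [-4.1, -2.2, -8.7]
grip_width: 25.2
finger_force: 30.0
time: 19.18
tool_pos: [559.6, -197.9, 256.0]
tcp_rot: [-3.141, -0.0, 1.468]
contact_force: [-5.1, -3.3, -8.6]
grip_width: 24.9
finger_force: 30.0
time: 19.85
tool_pos: [560.4, -189.8, 256.0]
tcp_rot: [-3.141, -0.001, 1.468]
contact_force: [-3.9, -0.6, -7.3]
grip_width: 25.2
finger_force: 30.0
```

```bash
python3 -m creep '0 0 -0.004 0 0 0 0;0 0 0 0 0 0 0;0 0 0 0 0 0 0'
python3 -m creep '0 0 -0.003 0 0 0 0;0 0 0 0 0 0 0;0 0 0 0 0 0 0'
python3 - <<'E'
from h import *
b=viewer.capture('top')[:,:,::-1];a=viewer.capture('scene')[:,:,::-1]
o=np.hstack([cv2.resize(a[150:290,240:380],(400,400),interpolation=2),cv2.resize(b[180:260,270:350],(400,400),interpolation=2)])
cv2.imwrite('pics/g5.png',o)
E
```

```text
time: 20.1
tool_pos: [560.4, -189.9, 252.0]
tcp_rot: [-3.141, -0.001, 1.468]
contact_force: [-5.4, 0.0, -6.4]
grip_width: 25.5
finger_force: 30.0
time: 20.35
tool_pos: [560.4, -189.9, 249.3]
tcp_rot: [-3.141, -0.001, 1.468]
contact_force: [-5.1, -0.0, -5.9]
grip_width: 25.3
finger_force: 30.0
```

View pics/g5.png

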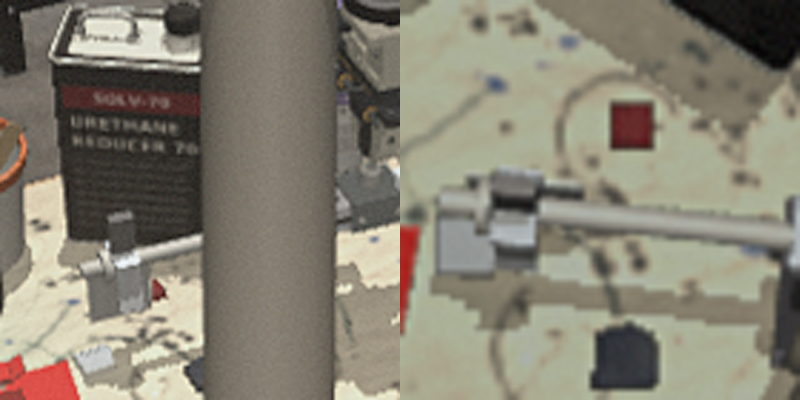

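The panel still hangs against the collar: the hanger's left edge is at top crop ≈491 and the collar at ≈480. The spring still pulls at 6 mm draw, so the pin is inside the hole. I'll lower it home.

```bash
python3 -m creep '0 0 -0.003 0 0 0 0;0 0 0 0 0 0 0;0 0 0 0 0 0 0'
python3 -m creep '0 0 -0.002 0 0 0 0;0 0 0 0 0 0 0;0 0 0 0 0 0 0'
python3 -m creep '0 0 -0.001 0 0 0 0;0 0 0 0 0 0 0;0 0 0 0 0 0 0'
python3 -m creep '0 0 -0.001 0 0 0 0;0 0 0 0 0 0 0;0 0 0 0 0 0 0'
```

```text
time: 20.7
tool_pos: [560.4, -189.9, 246.4]
tcp_rot: [-3.141, -0.001, 1.468]
contact_force: [-5.3, 0.6, -6.2]
grip_width: 25.3
finger_force: 30.0
time: 20.95
tool_pos: [560.4, -189.9, 244.5]
tcp_rot: [-3.141, -0.001, 1.468]
contact_force: [-5.5, 0.1, -5.3]
grip_width: 25.3
finger_force: 30.0
time: 21.2
tool_pos: [560.4, -189.9, 243.6]
tcp_rot: [-3.141, -0.001, 1.468]
contact_force: [-6.0, 1.1, -4.9]
grip_width: 25.2
finger_force: 30.0
time: 21.45
tool_pos: [560.4, -189.9, 243.2]
tcp_rot: [3.141, -0.0, 1.468]
contact_force: [-7.6, 0.9, -2.4]
grip_width: 25.3
finger_force: 30.0
```

```bash
python3 -m creep '-0.001 0 -0.001 0 0 0 0;0 0 0 0 0 0 0;0 0 0 0 0 0 0'
python3 -m creep '0 0 -0.0005 0 0 0 0;0 0 0 0 0 0 0;0 0 0 0 0 0 0;0 0 0 0 0 0 0'
python3 - <<'E'
from h import *
b=viewer.capture('top')[:,:,::-1];a=viewer.capture('scene')[:,:,::-1]
o=np.hstack([cv2.resize(a[225:265,260:300],(400,400),interpolation=2),cv2.resize(b[205:245,275:315],(400,400),interpolation=2)])
cv2.imwrite('pics/g6.png',o)
E
```

```text
time: 21.7
tool_pos: [560.2, -189.9, 243.2]
tcp_rot: [3.138, 0.0, 1.468]
contact_force: [-4.8, 1.6, 0.3]
grip_width: 25.2
finger_force: 30.0
time: 22.03
tool_pos: [560.2, -189.8, 243.1]
tcp_rot: [3.138, 0.0, 1.468]
contact_force: [-6.1, 2.7, 3.8]
grip_width: 25.8
finger_force: 30.0
```

View pics/g6.png

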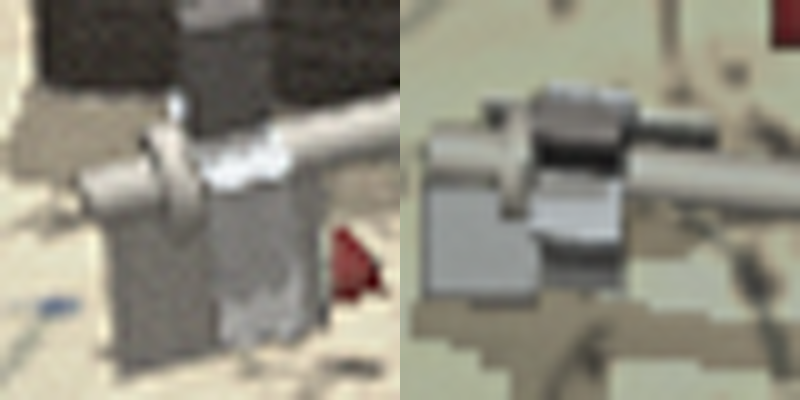

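The hanger touches the collar (scene crop x≈200, top crop x≈530) and the panel hangs upright. The pin is bottomed at home height and the knob is still gripped, so I'm handing in.

```bash
python3 -c "
from plant import order
print(order.close_job())"
```

```text
the job is handed in; nothing more can be done
None
```

I handed the job in at about 22 s: the panel hangs at the collar, the section is out by one hole (about 37 mm measured, after about 2 mm of pin play was taken up), and the pin is bottomed at home height with the knob still gripped; no verdict came back, and I did not re-check the other bench items at the end.

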